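# Let off the parking brake on a kart frame

### The arm

A 6-joint arm with a two-finger parallel gripper is mounted at the origin on the work surface. World frame = base frame: x ahead of the robot, y to its left, z up, the work surface at z = 0. Lengths are in m, angles in rad, forces in N, time in s.
With the tool pointing down it reaches from about 0.325 to 0.9 m from the base axis. Payload 6.1 kg.
Tool frame: the origin (TCP) lies midway between the tips of the shut fingers; the grasp point (between the pads) lies 19 mm behind it; z points along the fingers, y is the line along which they close (so a half turn about z gives the same grasp; the last joint's range is limited). The gripper opens to 85 mm and grips with 20 to 120 N. Pads are 22 mm wide; open, the fingers measure 114 mm over their backs; the gripper's body (76 mm by 85 mm) begins 54 mm behind the grasp point. The pads swing forward as they close: fully open they stand 13 mm farther back than shut.
Start: joints at [1.086, 0.22, 1.526, -0, 1.395, -0.126], TCP at [0.219, 0.585, 0.231] pointing down, gripper open.
Joint ranges: [-2.98, 2.98], [-0.91, 2.08], [0.09, 2.57], [-1.24, 4.39], [0.2, 2.65], [-2.68, 2.68]. Speed limits (rad/s): [2.57, 2.57, 3.01, 3.14, 3.14, 3.14].

### API

Orientations are given as [roll, pitch, yaw] about the fixed x, y, z axes, in that order (R = Rz(yaw) Ry(pitch) Rx(roll)).
In Python, from plant import movep, move_l, set_joints, gripper_to, hold, inverse_kinematics, observe, get_image, get_calibration, Unreachable, job_done gives the robot as it stands. Calls block until the motion is done:
- movep(position, orientation): joint-space move of the TCP to a pose.
- move_l(position, feed=0.15, rotation=None, max_force=None): straight line of the TCP; rotation=None keeps the orientation; feed is the mean speed in m/s. With max_force (N) it stops when the force on the tool has changed by that much, and returns True; else False.
- set_joints(angles): joint-space move.
- gripper_to(opening, f_grip=None): finger opening in m; f_grip is the grip in N (None keeps the last); returns when the fingers have stopped.
- hold(seconds).
- inverse_kinematics(position, orientation): joint angles nearest the present ones, or None.
- observe(): the state.
- get_image(name): name is "side" or "top" or "wrist"; returns (picture, depth): 480x640x3 uint8, red, green, blue; 480x640 float32, m along the optical axis (not along the pixel's ray), 0 where there is no reading.
- get_calibration(name): a dict with "intrinsics" (3x3 intrinsics, pixels), "world_from_camera" (4x4, takes a point from camera to world coordinates). Camera axes: x right, y down, z forward; pixel columns grow to the right and rows downward; lengths in m; the calibration is good to about 2 mm. A picture is of the moment at which its call begins: read the wrist's pose just before it. get_calibration takes no time and is no camera call; for the wrist camera it gives the pose at the moment of the call.
A pose or a line that the arm cannot do raises Unreachable and nothing moves.
- job_done(): hands the job in, once; it reports no verdict.
The state is a dict: "time_s": time; "q": joint angles; "joint_velocities": joint speeds; "joint_torque": joint torques, N m; "eef_pos": TCP position; "tcp_rot": TCP orientation; "ft_force": force on the tool from outside, world axes, zero at the start; "torque": the same for the moment, N m; "opening": finger opening in m.
Only numpy, scipy, OpenCV 4.12 (cv2) and the standard library are available. Lean on these libraries where they do the work, as an engineer would, in place of code of your own. Each camera call takes 0.05 s, during which the arm holds its last target. There are 200 camera calls.

### The job

Let off the parking brake on the kart frame on the welding bench: with the fingertips press the release paddle down against the lever's grip, so that its pawl comes out of the teeth, and keeping it pressed push the lever down past all the teeth until it rests on its stop. Then take the hand away so that the paddle springs back out and the lever stays fully down. Only press and push, without brute force: never pull the lever up, and leave everything else on the bench where it is.

Things in the scene. Friction and masses are not known exactly. Their poses are not given: they have to be found in the camera images.
- lever_pivot (a point): centre of the bolt on which the brake lever swings, in a steel bracket on a tube rail, 85 mm above the bench. x is level, along the rail, to the side where the lever's grip points; y is level along the bolt; z is up. Lever and paddle swing in this x-z plane
- kart_frame: rusty 40 mm square-tube rail clamped fast to the bench, carrying the brake bracket; origin on the bench below lever_pivot, axes the same. The rail reaches 320 mm ahead (+x); at -110 mm a cross tube, 340 mm long, has two strap clamps 75 mm high
- brake_lever (a joint): angle of the lever above level, rad: 0 = down on its rubber bump stop (brake off); starts 0.45 to 0.85. Stiff hinge: it stays where left and needs some 4 to 9 N, square to it, 200 mm from the bolt. Teeth every 0.11 rad (lowest at 0.14) on a fixed quadrant bar its way down while the pawl is in them
- release_paddle (a joint): paddle pressed towards the grip, rad: 0 = sprung out, 0.18 = home against the grip; pawl clear of the teeth from 0.12; may start up to 0.11, riding on a tooth. Paddle and hooked pawl are one steel piece hinged on the lever 92 mm from the bolt. 1.5 N starts it, 3.5 N presses it home (20 mm) at paddle_pad; let go, the spring drops the pawl into the teeth again
- paddle_pad (a point): where to press: upper face of the paddle, a flat steel strip 26 mm wide, 95 mm long, 4 mm thick above the grip. 206 mm from the bolt, 65 mm from the strip's inner end, 30 mm from its outer end; moves with it. Pressed home it lies 19 mm above the lever's centre line. y is level across the strip; pressed home, x is along the lever, outwards
- grip_end (a point): centre of the outer end of the lever's black rubber grip (26 mm thick, from 140 to 262 mm from the bolt), on the lever's centre line, 262 mm from lever_pivot; x outwards along the lever
- offcut: loose: rusty square-tube offcut 40 x 40 x 75 mm lying on the bench; origin at the centre of its underside
- wrench: loose: open-ended steel wrench 190 mm long lying flat
- magnet: loose: flat red arrow-shaped welding magnet 90 x 60 x 16 mm; origin at the centre of its underside
- spray_can: loose: aerosol can, 56 mm diameter, 170 mm tall, standing; origin at the centre of its underside
- wire_spool: loose: spool of welding wire, 100 mm diameter, 45 mm high, lying flat; origin at the centre of its underside
- chip_hammer: loose: hammer 260 mm long lying flat
- wire_brush: loose: brush 220 mm long lying flat

How it is judged:
By the outcome, as a careful person would: the job done as asked, in the order asked, and still so for the second after the job is handed in, with the robot touching nothing.
It also fails if it takes over 32 s, if anything falls off the work surface, if the arm or the gripper's body presses on something with over 40 N, if the wrist force passes 120 N, or if a joint passes its speed limit or range.

## Working session

There is one attempt and no reset: what is moved stays moved. The work goes in short steps, each a Python script; the robot and the scene stay as the last script left them, time stands still between calls to the robot, and variables do not carry over. Pictures are saved under pics/ and viewed, on a budget of 10 in all, crops included, one or two more only if the job needs it, and the job is handed in when it is done.

```bash
ls; mkdir -p pics; python3 - <<'E'
from plant import *
import cv2,numpy as np
for n in("side","top"):
    im,d=get_image(n); c=get_calibration(n)
    cv2.imwrite(f"pics/{n}0.png",im[:,:,::-1]); np.savez(f"{n}0.npz",im=im,d=d,K=c["intrinsics"],T=c["world_from_camera"])
    print(n,np.round(c["intrinsics"],1).tolist(),np.round(c["world_from_camera"],3).tolist(),(d>0).mean())
print(observe())
E
```

```text
pics
side [[463.9, 0.0, 319.8], [0.0, 463.9, 235.8], [0.0, 0.0, 1.0]] [[0.999, -0.013, 0.049, 0.506], [-0.048, -0.533, 0.845, -0.861], [0.015, -0.846, -0.533, 0.639], [0.0, 0.0, 0.0, 1.0]] 0.9959212239583334
top [[474.2, 0.0, 323.7], [0.0, 474.2, 238.5], [0.0, 0.0, 1.0]] [[0.028, -0.991, 0.128, 0.426], [-1.0, -0.029, -0.009, -0.015], [0.013, -0.128, -0.992, 1.007], [0.0, 0.0, 0.0, 1.0]] 0.9961751302083334
{'time_s': 0.1, 'q': array([ 1.08592855e+00,  2.21170224e-01,  1.52748874e+00,  3.31373176e-05,
        1.39471170e+00, -1.26092386e-01]), 'joint_velocities': array([-5.57192822e-04, -1.01004838e-03, -4.14167933e-03, -8.31125089e-04,
        5.44216880e-05, -1.11540399e-03]), 'joint_torque': array([ 1.28504944e-03, -4.98241282e+01, -3.90549052e+01, -2.15666942e-04,
        5.65044917e-03,  5.60162493e-05]), 'eef_pos': array([0.21918819, 0.58472376, 0.23029864]), 'tcp_rot': array([-3.13983286e+00, -2.55955668e-04,  2.78281121e+00]), 'ft_force': array([ 0.08685004,  0.00567517, -0.12964722]), 'torque': array([-0.0400296 , -0.02120724, -0.06770929]), 'opening': 0.08553250708791896}
```

View pics/side0.png

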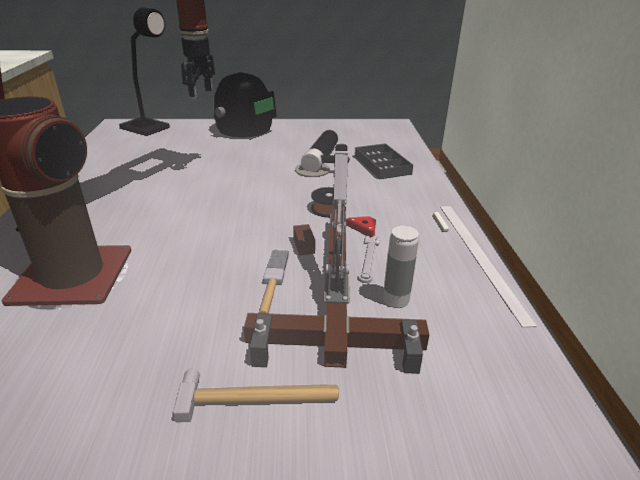

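View pics/top0.png

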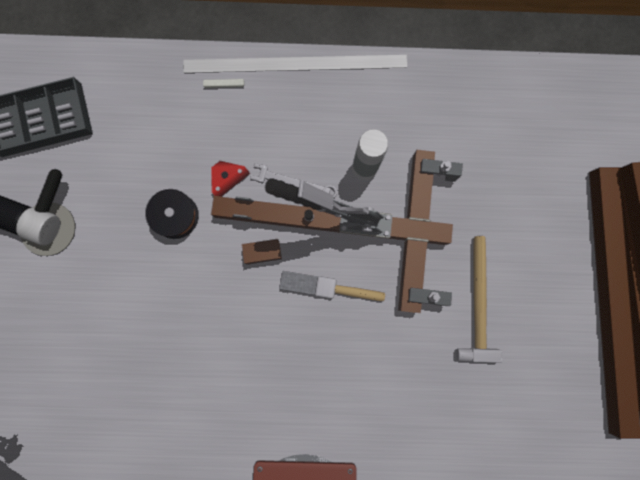

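Side view: the rail runs away along world +y with the lever raised toward +y. The paddle is the light strip at about (341,175), and the bracket is at (338,285). Top view: the rail runs (215,207)-(452,232), the paddle is at (317,195), the bolt at about (375,222), and the can at (372,145). Next I'll fit the rail and lever from the depth clouds.

```bash
cat > h.py <<'E'
import numpy as np,cv2
def cloud(d,K,T):
    v,u=np.mgrid[:480,:640]
    P=np.stack([(u-K[0,2])/K[0,0]*d,(v-K[1,2])/K[1,1]*d,d],-1)
    return P@T[:3,:3].T+T[:3,3]
E
python3 - <<'E'
import numpy as np,cv2
from h import cloud
C={}
for n in("side","top"):
    f=np.load(n+"0.npz"); P=cloud(f["d"],f["K"],f["T"]); C[n]=(P,f["im"],f["d"])
P,im,d=C["top"]
hsv=cv2.cvtColor(im,cv2.COLOR_RGB2HSV)
brown=(hsv[...,0]<14)&(hsv[...,1]>90)&(hsv[...,2]>40)
m=brown&(abs(P[...,2]-.04)<.006)
u=np.arange(640)[None]*np.ones((480,1));v=np.arange(480)[:,None]*np.ones((1,640))
m1=m&(u>205)&(u<345)&(v>190)&(v<235); m2=m&(u>395)&(u<445)&(v>145)&(v<320)
r=P[m1|(m&(u>420)&(u<455)&(v>215)&(v<245))]; print(len(r), r[:,2].mean())
vx,vy,x0,y0=cv2.fitLine(r[:,:2].astype(np.float32),cv2.DIST_HUBER,0,.01,.01).ravel()
ax=np.array([vx,vy]); ax*=np.sign(ax[1]); ay=np.array([-ax[1],ax[0]]); p0=np.array([x0,y0])
s=(r[:,:2]-p0)@ax; 
c=P[m2][:,:2]; cl=abs((c-p0)@ay)>.04; sc=(c[cl]-p0)@ax; tc=(c-p0)@ay
print("ax",ax,"yaw",np.arctan2(ax[1],ax[0]),"rail s",s.min(),s.max(),"cross s",np.percentile(sc,[2,50,98]),"t",tc.min(),tc.max())
s_c=np.percentile(sc,[2,98]).mean()
o=p0+ax*(s_c+.11); print("pivot xy",o,"rail end rel",s.max()-s_c-.11)
np.savez("frame.npz",o=o,ax=ax,ay=ay)
for n in C:
    P,im,d=C[n]; X=(P[...,:2]-o)@ax; Y=(P[...,:2]-o)@ay; Z=P[...,2]
    k=(d>0)&(X>-.06)&(X<.3)&(abs(Y)<.045)&(Z>.06)
    print(n,k.sum())
    for a in np.arange(-.06,.3,.02):
        b=k&(X>=a)&(X<a+.02)
        if b.sum()>3: print(f"{a:.2f}",b.sum(),"Y",np.round(np.percentile(Y[b],[5,50,95]),3),"Z",np.round(np.percentile(Z[b],[5,50,95]),3),"rgb",np.median(im[b],0))
E
```

```text
1938 0.04079684973930064
ax [0.10324378 0.9946561 ] yaw 1.4673682 rail s -0.35727192390467943 0.13741117584684717 cross s [-0.30873458 -0.29133794 -0.27335072] t -0.023301675113892292 0.16158979838679313
pivot xy [ 0.58105434 -0.1090853 ] rail end rel 0.3184538244467412
side 1658
-0.04 88 Y [-0.021 -0.004  0.012] Z [0.062 0.073 0.11 ] rgb [68. 66. 66.]
-0.02 323 Y [-0.023 -0.005  0.014] Z [0.076 0.093 0.149] rgb [89. 86. 87.]
0.00 150 Y [-0.018 -0.004  0.01 ] Z [0.092 0.121 0.181] rgb [101.5  93.5  94. ]
0.02 70 Y [-0.014 -0.006  0.006] Z [0.122 0.136 0.173] rgb [85.  71.5 72. ]
0.04 95 Y [-0.013 -0.002  0.008] Z [0.127 0.159 0.17 ] rgb [104.  99.  98.]
0.06 200 Y [-0.014 -0.003  0.007] Z [0.164 0.192 0.215] rgb [150.5 143.  146.5]
0.08 285 Y [-0.015 -0.004  0.008] Z [0.189 0.227 0.244] rgb [164. 157. 160.]
0.10 259 Y [-0.014 -0.002  0.009] Z [0.075 0.259 0.275] rgb [164. 157. 161.]
0.12 89 Y [-0.015 -0.003  0.009] Z [0.27  0.281 0.288] rgb [163. 156. 159.]
0.14 20 Y [-0.009 -0.001  0.011] Z [0.25  0.277 0.28 ] rgb [61.  57.5 58.5]
0.16 66 Y [-0.013 -0.     0.01 ] Z [0.274 0.281 0.28
[... 463 characters left out ...]
] rgb [77.  76.5 79. ]
0.06 186 Y [-0.013 -0.     0.009] Z [0.157 0.181 0.214] rgb [92.  91.5 95.5]
0.08 250 Y [-0.014  0.002  0.01 ] Z [0.189 0.226 0.245] rgb [121. 119. 124.]
0.10 335 Y [-0.013  0.002  0.01 ] Z [0.073 0.253 0.275] rgb [121. 120. 124.]
0.12 275 Y [-0.013  0.002  0.01 ] Z [0.073 0.253 0.288] rgb [62. 58. 54.]
0.14 232 Y [-0.012  0.001  0.01 ] Z [0.251 0.266 0.277] rgb [42. 41. 42.]
0.16 210 Y [-0.012  0.     0.01 ] Z [0.269 0.281 0.287] rgb [43. 42. 42.]
0.18 24 Y [-0.011 -0.003  0.005] Z [0.273 0.275 0.277] rgb [74.  72.5 75. ]
0.24 30 Y [-0.02  -0.018  0.019] Z [0.061 0.063 0.066] rgb [99. 95. 94.]
0.26 15 Y [-0.021 -0.018  0.019] Z [0.06  0.063 0.065] rgb [ 99.  98. 100.]
```

```bash
cat >> h.py <<'E'
F=np.load("frame.npz"); o,ax,ay=F["o"],F["ax"],F["ay"]
def world(x,z,y=-.002):  # frame -> world
    return np.r_[o+ax*x+ay*y, z]
from scipy.spatial.transform import Rotation as R
def pose(a,h,flip=0,r=.206,tilt=None):
    """TCP h above lever centre line at radius r, lever angle a; tool z against the lever normal (tilt overrides)"""
    x=r*np.cos(a)-h*np.sin(a); z=.085+r*np.sin(a)+h*np.cos(a)
    t=a if tilt is None else tilt
    ex,ey,ez=np.r_[ax,0],np.r_[ay,0],np.array([0,0,1.])
    tz=np.sin(t)*ex-np.cos(t)*ez; al=np.cos(t)*ex+np.sin(t)*ez
    ty={0:ey,1:al,2:-ey,3:-al}[flip]
    M=np.c_[np.cross(ty,tz),ty,tz]
    return world(x,z), R.from_matrix(M).as_euler("xyz")
E
python3 - <<'E'
from h import *
from plant import *
f={n:np.load(n+"0.npz") for n in("side","top")}
G=[];S=[]
for n in f:
    P=cloud(f[n]["d"],f[n]["K"],f[n]["T"]); im=f[n]["im"].astype(int)
    X=(P[...,:2]-o)@ax;Y=(P[...,:2]-o)@ay;Z=P[...,2]; br=im.sum(-1)/3
    k=(abs(Y)<.008)&(Z>.15)
    strip=k&(X>.07)&(X<.125)&(br>100); 
    for nm,m in(("strip",strip),("grip",k&(X>.135)&(X<.165)&(br<80))):
        if m.sum()<15: continue
        x=X[m];z=Z[m]
        vx,vz,x0,z0=cv2.fitLine(np.c_[x,z].astype(np.float32),cv2.DIST_HUBER,0,.001,.01).ravel()
        an=np.arctan(vz/vx); nn=np.array([-np.sin(an),np.cos(an)])
        print(n,nm,m.sum(),"angle",an,"dist from pivot",nn@[x0,z0-.085],"rms",np.std((np.c_[x,z]-[x0,z0])@nn),
          "r range",np.percentile(np.c_[x,z-.085]@[np.cos(an),np.sin(an)],[1,99]))
    k=(Z>.16)&(Z<.18)&(Y<-.05)&(Y>-.2)&(abs(X)<.2)
    print(n,"can frame",X[k].mean(),Y[k].mean(),Z[k].max(),k.sum())
q0=observe()["q"]
for fl in range(4):
    print(fl,[ (lambda q:None if q is None else np.round(q,2).tolist())(inverse_kinematics(*pose(a,.02))) if 0 else (lambda q:None if q is None else np.round(q,2).tolist())(inverse_kinematics(*pose(a,h,fl))) for a,h in((.8,.09),(.8,.02),(.5,.02),(.25,.02),(0,.018),(0,.1))])
E
```

```text
side strip 397 angle 1.0032916 dist from pivot 0.0018324554 rms 0.0030499878006966974 r range [0.13171901 0.23716009]
side grip 37 angle 0.80164015 dist from pivot 0.020201646 rms 0.001442501654198213 r range [0.24620391 0.25810428]
side can frame 0.00835035241599957 -0.1303726727350359 0.17312401669739858 424
top strip 325 angle 0.99891585 dist from pivot 0.0032662526 rms 0.0008301030755153238 r range [0.13529552 0.23753799]
top grip 218 angle 0.84298015 dist from pivot 0.009799309 rms 0.0019231898166377091 r range [0.212781   0.25920046]
top can frame 0.01445087523392765 -0.12953755595722577 0.17490585842353434 659
0 [[-0.57, 0.25, 1.56, 0.7, 1.72, 2.64], [-0.49, 0.26, 1.64, 0.73, 1.6, 2.63], None, None, None, None]
1 [[-0.57, 0.25, 1.56, 0.7, 1.72, -2.07], [-0.49, 0.26, 1.64, 0.73, 1.6, -2.08], [-0.3, 0.2, 1.68, 0.5, 1.39, -1.89], [-0.13, 0.22, 1.69, 0.26, 1.25, -1.68], [0.03, 0.31, 1.67, 0.0, 1.16, -1.44], [0.03, 0.22, 1.61, 0.0, 1.31, -1.44]]
2 [[-0.57, 0.25, 1.56, 0.7, 1.72, -0.5], [-0.49, 0.26, 1.64, 0.73, 1.6, -0.51], [-0.3, 0.2, 1.68, 0.5, 1.39, -0.32], [-0.13, 0.22, 1.69, 0.26, 1.25, -0.11], [0.03, 0.31, 1.67, -0.0, 1.16, 0.13], [0.03, 0.22, 1.61, -0.0, 1.31, 0.13]]
3 [[-0.57, 0.25, 1.56, 0.7, 1.72, 1.07], [-0.49, 0.26, 1.64, 0.73, 1.6, 1.06], [-0.3, 0.2, 1.68, 0.5, 1.39, 1.25], [-0.13, 0.22, 1.69, 0.26, 1.25, 1.46], [0.03, 0.31, 1.67, -0.0, 1.16, 1.7], [0.03, 0.22, 1.61, -0.0, 1.31, 1.7]]
```

```bash
python3 - <<'E'
from h import *
from plant import *
A=.82
gripper_to(0,20)
w=[([.3,.45,.48],[np.pi,0,2.783]),pose(A,.25,2),pose(A,.075,2)]
for p in w[:2]:
    print(inverse_kinematics(*p)); movep(*p)
move_l(w[2][0],feed=.15)
s=observe(); print(s["time_s"],s["eef_pos"],s["q"],s["opening"],s["ft_force"])
for n in("side","wrist","top"):
    c=get_calibration(n); im,d=get_image(n); np.savez(n+"1.npz",im=im,d=d,K=c["intrinsics"],T=c["world_from_camera"]); 
    if n!="top": cv2.imwrite(f"pics/{n}1.png",im[:,:,::-1])
E
```

```text
[ 0.83694575 -0.01819242  1.3269545   0.          1.83283058 -0.37525792]
[-0.73474903  0.31860629  1.28075287  0.70456888  1.99530291 -0.48319317]
5.7333 [ 0.59229847 -0.02478036  0.28754682] [-0.56670031  0.2616038   1.572587    0.72143129  1.70752498 -0.51196753] -0.0002461879807544373 [-0.47226683 -1.01207573  0.8915497 ]
```

```bash
cd pics; python3 -c "
import cv2,numpy as np
a=cv2.imread('side1.png')[80:320,220:460];b=cv2.imread('wrist1.png')
cv2.imwrite('c1.png',np.hstack([cv2.resize(a,(400,400)),cv2.resize(b,(400,300)).copy() if 0 else cv2.copyMakeBorder(cv2.resize(b,(400,300)),0,100,0,0,0)]))"
```

```text
(no output)
```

View pics/c1.png

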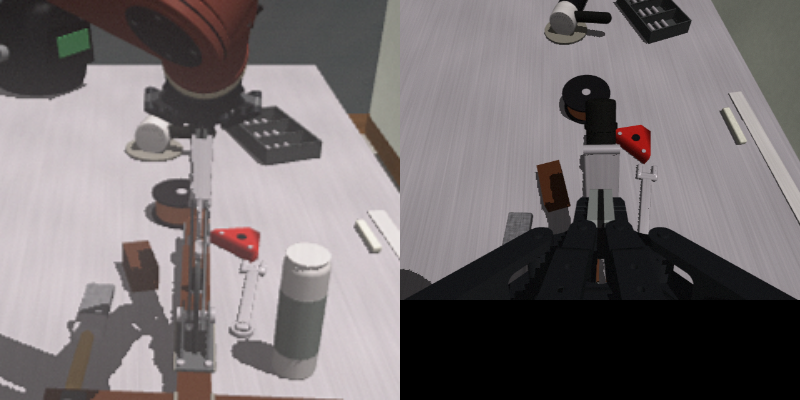

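The view confirms it: the shut fingertips (wrist half, about (600,195)) are centred on the strip (585-620 wide), and nothing else is in the way. Now I'll press in small steps and watch the force.

```bash
cat >> h.py <<'E'
def fn(s,f0,a):
    n=np.r_[-np.sin(a)*ax,np.cos(a)]; t=np.r_[np.cos(a)*ax,np.sin(a)]
    d=s["ft_force"]-f0; return round(float(d@n),1),round(float(d@t),1),round(float(d@np.r_[ay,0]),1)
E
python3 - <<'E'
from h import *
from plant import *
A=.82; f0=observe()["ft_force"]; np.save("f0.npy",f0)
for h in (.045,.04,.035,.03,.026,.022,.019,.017):
    hit=move_l(pose(A,h,2)[0],feed=.05,max_force=14); s=observe()
    d=s["eef_pos"]-world(0,.085); x=d[:2]@ax; z=d[2]
    print(h,hit,round(s["time_s"],2),"F n,t,y",fn(s,f0,A),"h",round(-x*np.sin(A)+z*np.cos(A),4),"r",round(x*np.cos(A)+z*np.sin(A),4))
    if hit: break
E
```

```text
0.045 False 6.63 F n,t,y (-0.1, -0.8, 0.2) h 0.045 r 0.2061
0.04 False 6.88 F n,t,y (0.8, -0.6, -0.3) h 0.0402 r 0.206
0.035 False 7.13 F n,t,y (1.6, 0.4, 1.3) h 0.0349 r 0.2061
0.03 False 7.38 F n,t,y (3.2, -1.0, -0.9) h 0.0298 r 0.206
0.026 False 7.63 F n,t,y (2.2, 0.9, 0.5) h 0.0258 r 0.2061
0.022 False 7.88 F n,t,y (2.2, 2.4, 0.8) h 0.0219 r 0.2062
0.019 False 8.13 F n,t,y (5.0, 2.0, -0.2) h 0.0194 r 0.2064
0.017 False 8.38 F n,t,y (6.2, 3.2, 1.8) h 0.0176 r 0.2066
```

```bash
python3 - <<'E'
from h import *
from plant import *
f0=np.load("f0.npy")
for a in np.linspace(.82,.02,16)[1:]:
    p,r=pose(a,.017,2); hit=move_l(p,feed=.05,rotation=r,max_force=18); s=observe()
    F=fn(s,f0,a); print(round(a,3),hit,round(s["time_s"],2),F,np.round(s["eef_pos"]-p,4))
    if hit or F[0]>25: break
E
```

```text
0.767 False 8.75 (5.5, 1.3, 1.3) [ 0.0001 -0.0001  0.0003]
0.713 False 9.12 (4.4, 1.1, -0.9) [ 0.     -0.0001  0.0001]
0.66 False 9.48 (3.4, 0.8, 0.1) [-0.     -0.0001 -0.0001]
0.607 False 9.85 (4.0, 0.1, -0.4) [-0.0001 -0.0001 -0.0001]
0.553 False 10.22 (3.5, -0.4, 1.1) [-0.0002 -0.0001 -0.0002]
0.5 False 10.58 (2.1, -0.9, 1.2) [-0.0002 -0.0001 -0.0002]
0.447 False 10.95 (3.2, -2.3, 0.6) [-0.0002 -0.0001 -0.0002]
0.393 False 11.32 (2.0, -2.3, 1.1) [-0.0001 -0.0001 -0.0002]
0.34 False 11.68 (3.1, -1.4, 1.8) [-0.  0. -0.]
0.287 False 12.05 (3.3, -2.0, -0.1) [ 0.      0.0001 -0.    ]
0.233 False 12.42 (2.9, -1.5, 0.1) [0.0001 0.     0.0001]
0.18 False 12.78 (2.5, -1.1, 0.2) [0.0001 0.     0.0001]
0.127 False 13.15 (2.1, -1.5, -0.0) [0.0001 0.     0.0001]
0.073 False 13.52 (2.2, -1.1, 0.4) [0.0001 0.0001 0.0001]
0.02 False 13.88 (2.6, -0.6, -0.9) [0.0001 0.     0.0001]
```

```bash
python3 - <<'E'
from h import *
from plant import *
f0=np.load("f0.npy")
p,r=pose(0,.018,2); move_l(p,feed=.05,rotation=r); s=observe(); print(fn(s,f0,0),s["eef_pos"][2]-.085)
for h in(.015,.012,.009,.006):
    hit=move_l(pose(0,h,2)[0],feed=.02,max_force=14); s=observe(); print(h,hit,s["time_s"],fn(s,f0,0),s["eef_pos"][2]-.085)
    if hit: break
for n in("side","top"):
    c=get_calibration(n); im,d=get_image(n); np.savez(n+"2.npz",im=im,d=d,K=c["intrinsics"],T=c["world_from_camera"]); cv2.imwrite(f"pics/{n}2.png",im[:,:,::-1])
a=cv2.imread('pics/side2.png')[80:320,220:460]
b=cv2.imread('pics/top2.png')[100:340,180:420]
cv2.imwrite('pics/c2.png',np.hstack([cv2.resize(a,(400,400)),cv2.resize(b,(400,400))]))
E
```

```text
(5.7, -1.3, 0.7) 0.018750660325220422
0.015 True 14.3667 (10.3, -1.2, 6.2) 0.018261812902236843
```

View pics/c2.png

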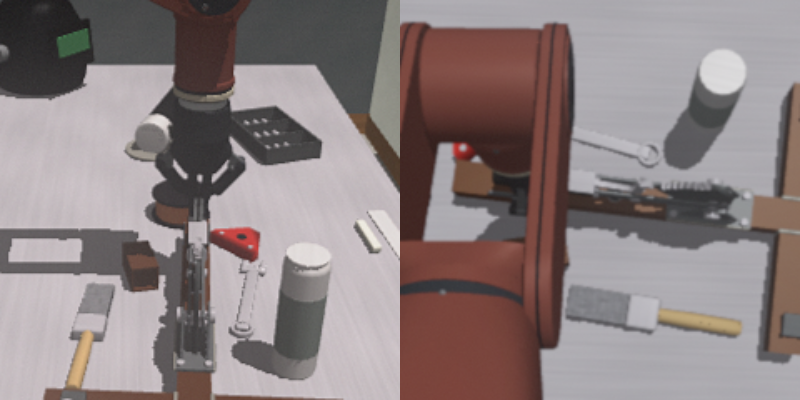

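The lever is lying down along the rail with the fingertips still on the paddle. I'll press once more to confirm it's on the stop, then lift straight off.

```bash
python3 - <<'E'
from h import *
from plant import *
f0=np.load("f0.npy")
hit=move_l(pose(0,.0155,2)[0],feed=.01,max_force=18); s=observe(); print(hit,s["time_s"],fn(s,f0,0),s["eef_pos"][2]-.085)
hold(.2); s=observe(); print(fn(s,f0,0),s["eef_pos"][2]-.085)
move_l(pose(0,.06,2)[0],feed=.06); s=observe(); print(s["time_s"],fn(s,f0,0))
move_l(pose(0,.25,2)[0],feed=.2); movep([.45,.35,.42],[np.pi,0,2.0]); s=observe(); print(s["time_s"],s["eef_pos"])
for n in("side","top"):
    c=get_calibration(n); im,d=get_image(n); K,T=c["intrinsics"],c["world_from_camera"]; cv2.imwrite(f"pics/{n}3.png",im[:,:,::-1])
    P=cloud(d,K,T); X=(P[...,:2]-o)@ax;Y=(P[...,:2]-o)@ay;Z=P[...,2]; br=im.mean(-1)
    for nm,m in(("strip",(abs(Y)<.009)&(Z>.095)&(Z<.2)&(X>.15)&(X<.225)&(br>95)),("grip",(abs(Y)<.006)&(Z>.08)&(X>.245)&(X<.26))):
        if m.sum()<8: print(n,nm,m.sum());continue
        vx,vz,x0,z0=cv2.fitLine(np.c_[X[m],Z[m]].astype(np.float32),cv2.DIST_HUBER,0,.001,.01).ravel()
        print(n,nm,m.sum(),"angle",np.arctan(vz/vx),"mid",x0,z0)
    a={"side":im[80:320,220:460],"top":im[100:340,180:420]}[n]
    cv2.imwrite(f"pics/{n}3c.png",cv2.resize(a,(400,400))[:,:,::-1])
cv2.imwrite("pics/c3.png",np.hstack([cv2.imread("pics/side3c.png"),cv2.imread("pics/top3c.png")]))
E
```

```text
False 14.7833 (13.9, -1.6, 4.2) 0.01792110174848177
(13.6, -0.9, 5.2) 0.017893762217402284
15.875 (-0.4, -0.3, 0.3)
18.1583 [0.45054262 0.34918161 0.4190712 ]
side strip 167 angle 0.18549642 mid 0.1821369 0.121736646
side grip 0
top strip 374 angle 0.17996126 mid 0.18784153 0.12270197
top grip 46 angle 0.16276556 mid 0.2537219 0.0982009
```

View pics/c3.png

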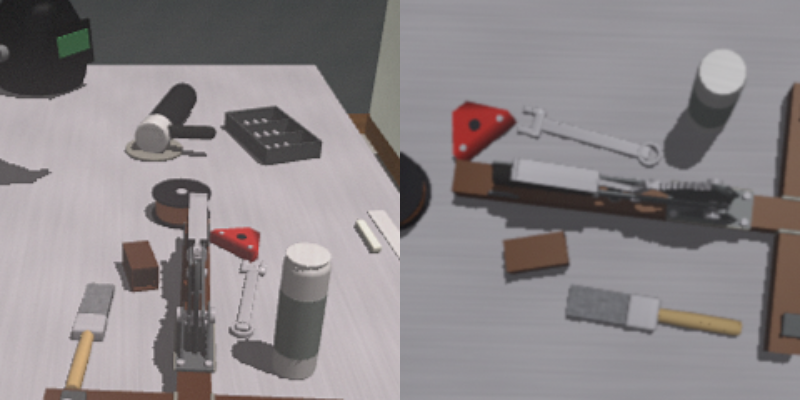

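```bash
python3 -c "
from plant import *
job_done()"
```

```text
the job is handed in; nothing more can be done
```

The parking brake is off: the lever is down on its stop and the paddle has sprung back out. The job is handed in, with the robot clock at about 18 s of the 32 s allowed.

**What I did:** I found the frame, lever (about 0.82 rad) and paddle from the side and top depth images. With the fingers shut, I pressed the paddle home, which took about 5–6 N. I swung the tool along the lever's arc down to level with the paddle held pressed. At the stop, the push rose to about 14 N with almost no further travel (tip 18 mm above the lever's centre line, against the expected 19 mm). Then I lifted straight off.

**Last checks:**
- **Paddle:** the strip measured 0.180 and 0.185 rad in the two views, which is the fully sprung-out angle with the lever at about 0.
- **Lever:** the top of the grip is at z = 98.2 mm, against 98 mm expected with the lever fully down.
- **Bench:** the loose things visible in the close-up views look undisturbed. The chipping hammer was outside those crops, though the arm never came near it.
- **Failed or disagreeing:** the grip check from the side view found no points, because the paddle hides the grip. The slope fitted to the grip's top from above (0.16 rad) is not reliable, as the patch is only 15 mm long. A sideways force of 4–6 N showed during the final press and was gone after lifting off.

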